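# Raise the counterweighted drop bar and feed the oak blank to its stop

## Robot

A 6-joint arm with a two-finger parallel gripper is mounted at the origin on the work surface. World frame = base frame: x ahead of the robot, y to its left, z up, the work surface at z = 0. Lengths are in m, angles in degrees, forces in N, time in s.
With the tool pointing down it reaches from about 0.4 to 0.825 m from the base axis. Payload 7 kg.
Tool frame: the origin (TCP) lies at the very end of the fingers, on their centre line; the grasp point (between the pads) lies 19 mm behind it (r.hold_point_z is the distance from the TCP to the grasp point, in m); x points along the fingers, y is the direction in which the jaws open and shut, and the axes are right-handed (so a half turn about x gives the same grasp; the last joint's range is limited). The gripper opens to 88 mm and grips with 3 to 60 N. Pads are 19 mm wide; open, the fingers measure 130 mm over their backs; the gripper's body (78 mm by 193 mm) begins 47 mm behind the grasp point.
Start: joints at [80.564, 20.546, 0.682, 0, -70.136, -16.507], TCP at [0.295, 0.607, 0.227] pointing down, gripper open.
Joint ranges: [-176.03, 176.03], [-82.01, 121.73], [-58.28, 71.71], [-173.87, 95.51], [-174.79, -0.11], [-173.66, 173.66]. Speed limits (degrees/s): [136.94, 136.94, 172.46, 180, 180, 180].

## Interface

Orientations are given as [roll, pitch, yaw] about the fixed x, y, z axes, in that order (R = Rz(yaw) Ry(pitch) Rx(roll)).
In Python, from plant import r gives the robot as it stands. The module is installed in compiled form; this text tells all that it offers.
- The arm moves only by the shell command python3 -m creep 'ROWS' [FORCE]. ROWS is JSON, a list of rows, each a list of 7 numbers: the turn, a rotation vector about the tool's x, y, z in rad, then the shift along the tool's x, y, z in cm, then the opening in per cent of the stroke, from 0 (shut) to 100 (fully open). In form: [[rx, ry, rz, x, y, z, fingers], ...]. A call has 1 to 8 rows; each row shifts and turns the commanded pose from where the row before left it, along the tool's axes as they then stand; what a row does not reach is not made up. A row lasts 1/10 s, in which the tool goes at most 50 mm and 8.59 degrees, less where a joint would pass 70% of its speed; a pose out of reach is approached as far as the arm can. A call is refused whole if a number of a shift passes 5 or a number of a turn 0.15, either way. A call with a gripper value outside its range is refused whole. The fingers move at their own pace and stop on an object; FORCE is the grip in N (left out, the last holds). Time passes only in rows, so rows that do not move let the fingers close. It gives the time, the measured TCP pose, the force and the opening at its end, in the units of the state.
- r.get_state(): the state, without advancing time (a new reading comes with each control period).
- r.capture(name): name is "scene" or "top"; returns (picture, depth): 384x512x3 uint8, blue, green, red; 384x512 float32, m along the optical axis (not along the pixel's ray), 0 where there is no reading.
- r.camera_info(name): a dict with "fovy" (degrees; the focal length in pixels is half the picture's height over the tangent of half this angle, whatever the lens; pixels are square), "cx", "cy" (the principal point, pixels), "dist_coeffs" ([k1, k2, p1, p2, k3] as OpenCV has them; the pictures are not rectified), "camera_from_world" (4x4, takes a point from world to camera coordinates). Camera axes: x right, y down, z forward; pixel columns grow to the right and rows downward; lengths in m; the calibration is good to about 2 mm. A picture is of the moment at which its call begins. camera_info takes no time and is no camera call.
- r.close_job(): hands the job in, once; it reports no verdict.
Trained networks look in the newest picture that a camera, given by its name, has taken for a name from the list of things; names that differ only in an ending like _2 or _b are one class to them, and where a whole thing is asked for, a point or a joint stands for the part that bears it (a point fixed in the world has none). Each returns a list of dicts, best first, with "score" (0 to 1); they miss things now and then, are a little off and sometimes report something else, mostly with a low value. They report only what shows in the picture. A call takes as long as a camera call. They do not tell look-alikes from the thing itself.
- r.look_for(query, camera): "rect" ([left, top, right, bottom] in pixels, round what is visible of it).
- r.masks_of(query, camera): "pixels" (384x512 bool, what is visible of it) and "rect" ([left, top, right, bottom] in pixels, round what is visible of it).
The state is a dict: "time_s": time; "joints": joint angles; "qd": joint speeds; "joint_torque": joint torques, N m; "tcp_pos": TCP position; "eef_rot": TCP orientation; "contact_force": force on the tool from outside, world axes, zero at the start; "moment": the same for the moment, N m; "gripper_width": finger opening in m.
Only numpy, scipy, OpenCV 4.12 (cv2) and the standard library are available. Lean on these libraries where they do the work, as an engineer would, in place of code of your own. Each camera call takes 0.05 s, during which the arm holds its last target. There are 200 camera calls.

## Task

On the boat shop's feed bed, push the counterweighted drop bar up past its balance point so that it stays raised by itself, then push the oak blank along its channel, under the raised bar, until it butts against the end stop. Only push, gently, with the fingers: do not pinch or force the bar or the blank, do not lift the blank, and leave the mug, the jar and the screwdriver where they are. Finish with the bar still up, the blank at the stop and the hand clear.

Things in the scene. Friction and masses are not known exactly. Their poses are not given: they have to be found in the camera images.
- bed: Fixed plywood feed bed 45 mm thick; place and yaw vary (up to 0.3 rad). Origin on the bench top, on the channel's centre line, below the drop bar. x runs along the channel, away from the robot, to the end stop; y to the pivot side (left), z up. It covers x -220..100, y -50..185 mm. Two guide strips 14 mm wide, tops 60 mm above the bench, leave a channel 56 mm wide centred on y = 0.
- bar (a joint): Drop bar's angle, rad: 0 = down, level across the channel (start), growing as the free end rises, about an axis along the bed's x through bar_pivot, to a rigid stop at 1.5. Below about 0.82 it falls back; beyond this balance point its counterweight carries it to the stop, where it stays. Raising it takes about 1 N at bar_underside; the damped hinge goes over by itself in 1 to 3 s.
- bar_pivot (a point): The bar's pivot point, fixed on the bed at bed (0, 145, 120) mm; axes as the bed's. It lies between two dark steel cheeks covering bed x -30..30, y 120..170 mm, up to 145 mm above the bench. A dark steel counterweight disc, 44 mm across, on a short stalk belongs to the bar; with the bar down it is 40 mm behind (+y) and 60 mm above the pivot.
- bar_underside (a point): Middle of the underside of the drop bar, an oak bar 20 mm wide and 30 mm high in section, reaching 270 mm from the pivot, along the bed's -y when down. The point is 240 mm along the bar from the pivot, 15 mm below its centre line, 105 mm above the bench when down, beyond the bed's edge: free bench below. Moves with the bar; axes as the bed's when down.
- blade (a point): Middle of the lower edge of the wooden blade (44 mm wide, 14 mm thick) that hangs from the bar, 145 mm from the pivot, and bars the channel: 70 mm above the bench when down, too low for the blank to pass. Moves with the bar.
- blank_center (a point): Centre of the loose oak blank: a dark block 90 mm long (its x, along the channel), 48 wide, 55 high, 0.13 to 0.25 kg, lying in the channel between the guide strips, first on the robot's side of the bar. Underside 45 mm, centre 72.5 mm, top 100 mm above the bench.
- stop_face (a point): Centre of the end stop's face that the blank must meet, at bed (75, 0, 72.5) mm; axes as the bed's. The stop is a fixed block 84 mm wide, 20 mm thick, its top 95 mm above the bench. With the blank home, its centre is 45 mm short of this point (-x).
- mug_center (a point): Centre of a white mug, 80 mm across, 90 mm high, standing on the bench to the left of the bed; not to be disturbed.
- jar_center (a point): Centre of a lidded amber jar, 70 mm across, 90 mm high, standing on the bench just beyond the bar's free end, seen from the robot; not to be disturbed.
- driver: Screwdriver about 200 mm long lying on the bench to the right of the bar's free end; origin at the middle of its underside, x axis along it; not to be disturbed.
Things that resemble listed ones, but are neither listed nor needed, are in the scene too. Of the things shaped like the part that bears blank_center, the dark wooden one is meant.

How it is judged:
By the outcome, as a careful person would: the job done as asked, in the order asked, and still so for the second after the job is handed in, with the robot touching nothing.
It also fails if it takes over 54 s, if anything falls off the work surface, if the arm or the gripper's body presses on something with over 40 N, if the wrist force passes 120 N, or if a joint passes its speed limit or range.

## Working session

There is one attempt and no reset: what is moved stays moved. The work goes in short steps, Python scripts to look and compute and a shell command to move; the robot and the scene stay as the last step left them, time stands still between calls to the robot, and variables do not carry over. Pictures are saved under pics/ and viewed, about 8 in all and at most 12, crops included, and the job is handed in when it is done.

```bash
mkdir -p pics
cat > h.py <<'E'
import numpy as np, cv2
from plant import r
def K(n):
    i=r.camera_info(n); f=192/np.tan(np.radians(i["fovy"])/2)
    return np.array([[f,0,i["cx"]],[0,f,i["cy"]],[0,0,1]]),np.array(i["dist_coeffs"],float),np.array(i["camera_from_world"])
def unproj(n,uv,d):
    k,D,T=K(n); uv=np.asarray(uv,float).reshape(-1,1,2)
    p=cv2.undistortPoints(uv,k,D).reshape(-1,2); d=np.asarray(d).reshape(-1,1)
    c=np.hstack([p*d,d]); return (c-T[:3,3])@T[:3,:3]
def cloud(n,depth,mask=None):
    m=(depth>0) if mask is None else mask&(depth>0)
    v,u=np.nonzero(m); return unproj(n,np.c_[u,v],depth[v,u]),v,u
def proj(n,P):
    k,D,T=K(n); return cv2.projectPoints(np.asarray(P,float).reshape(-1,3),cv2.Rodrigues(T[:3,:3])[0],T[:3,3],k,D)[0].reshape(-1,2)
E
python3 - <<'E'
from h import *
for n in("scene","top"):
    p,d=r.capture(n); cv2.imwrite(f"pics/{n}0.png",p); np.save(f"{n}0.npy",d)
    T=K(n)[2]; print(n,"cam at",(-T[:3,:3].T@T[:3,3]).round(3))
    for q in("bed","bar","blank_center","mug_center","jar_center","driver"):
        for m in r.masks_of(q,n)[:3]:
            P,_,_=cloud(n,d,m["pixels"])
            print(q,round(m["score"],2),np.round(m["rect"]), np.median(P,0).round(3) if len(P) else None, np.percentile(P,98,axis=0).round(3) if len(P) else None)
s=r.get_state(); print(s["time_s"],s["tcp_pos"],s["eef_rot"],s["gripper_width"])
E
```

```text
scene cam at [1.569 0.292 0.879]
bed 0.87 [180. 157. 315. 252.] [0.644 0.109 0.049] [0.745 0.236 0.183]
bar 0.58 [184. 158. 314. 210.] [0.643 0.066 0.133] [0.685 0.236 0.2  ]
blank_center 0.87 [175. 142. 202. 169.] [ 0.384 -0.159  0.045] [ 0.41  -0.121  0.059]
blank_center 0.78 [220. 166. 239. 186.] [0.55  0.014 0.101] [0.589 0.044 0.104]
blank_center 0.71 [179. 159. 314. 248.] [0.643 0.109 0.049] [0.745 0.237 0.184]
mug_center 0.78 [312. 167. 350. 210.] [0.518 0.301 0.059] [0.535 0.34  0.092]
jar_center 0.57 [155. 223. 191. 264.] [ 0.798 -0.07   0.066] [ 0.813 -0.045  0.093]
driver 0.84 [115. 216. 128. 270.] [ 0.744 -0.237  0.023] [ 0.847 -0.21   0.029]
top cam at [0.352 0.11  1.227]
bed 0.56 [179. 135. 307. 270.] [0.568 0.099 0.046] [0.718 0.229 0.174]
bar 0.66 [182. 152. 306. 191.] [0.626 0.099 0.134] [0.677 0.241 0.201]
blank_center 0.81 [257. 190. 287. 223.] [0.54  0.018 0.099] [0.587 0.046 0.104]
blank_center 0.79 [321. 256. 359. 288.] [ 0.363 -0.163  0.054] [ 0.4   -0.122  0.059]
blank_center 0.74 [310. 197. 349. 230.] [ 0.532 -0.15   0.054] [ 0.571 -0.113  0.059]
mug_center 0.83 [150. 210. 184. 248.] [0.494 0.309 0.02 ] [0.528 0.34  0.092]
mug_center 0.51 [348. 133. 360. 163.] [ 0.727 -0.239  0.023] [ 0.775 -0.222  0.029]
jar_center 0.83 [288. 112. 312. 148.] [ 0.76  -0.073  0.087] [ 0.8   -0.045  0.093]
0.7 [0.29530779 0.60693918 0.22660863] [-54.39774499  89.99603089  99.65840298] 0.0876951186160112
```

Run:
```python
from h import *
from scipy.optimize import minimize
a=cv2.imread("pics/top0.png")[90:300,140:380]; b=cv2.imread("pics/scene0.png")[120:290,100:370]
cv2.imwrite("pics/t1.png",cv2.resize(a,None,fx=3.2,fy=2.8)); cv2.imwrite("pics/s1.png",cv2.resize(b,None,fx=2.9,fy=2.9))
# bar top plane points, both cams
L=[];B=[]
for n in("scene","top"):
    d=np.load(f"{n}0.npy"); P,_,_=cloud(n,d)
    box=(P[:,0]>.4)&(P[:,0]<.8)&(P[:,1]>-.15)&(P[:,1]<.27)
    bt=P[box&(abs(P[:,2]-.135)<.004)]
    rr=cv2.minAreaRect(bt[:,:2].astype(np.float32)); print(n,"bar",len(bt),rr, np.polyfit(bt[:,1],bt[:,0],1))
    st=P[box&(abs(P[:,2]-.06)<.004)]; be=P[box&(abs(P[:,2]-.045)<.004)]
    for q,x in(("strip",st),("bed",be)):
        rr=cv2.minAreaRect(x[:,:2].astype(np.float32)); print(n,q,len(x),rr)
    k=P[box&(abs(P[:,2]-.100)<.004)&(P[:,0]<.62)]; print(n,"blank",len(k),cv2.minAreaRect(k[:,:2].astype(np.float32)),k.mean(0))
```

```text
scene bar 728 ((0.6286603808403015, 0.0674344077706337), (0.062190331518650055, 0.29807835817337036), 12.935938835144043) [-0.30083977  0.65966219]
scene strip 660 ((0.6039552092552185, 0.05791838467121124), (0.4175828695297241, 0.39648473262786865), 88.81962585449219)
scene bed 2856 ((0.5991300344467163, 0.061561137437820435), (0.39851638674736023, 0.4171983301639557), 0.14955851435661316)
scene blank 325 ((0.5460710525512695, 0.01326696202158928), (0.0945328027009964, 0.04784877970814705), 17.969860076904297) [0.54925918 0.01432318 0.10088748]
top bar 782 ((0.6294723749160767, 0.06893870234489441), (0.053059354424476624, 0.3006129562854767), 16.81595802307129) [-0.30854728  0.65404823]
top strip 1041 ((0.6127644181251526, 0.046925872564315796), (0.41646385192871094, 0.38078004121780396), 84.33202362060547)
top bed 5581 ((0.5920002460479736, 0.06105439364910126), (0.3834012448787689, 0.41653627157211304), 0.17767268419265747)
top blank 547 ((0.5542129278182983, 0.0976753979921341), (0.23833134770393372, 0.09637361019849777), 82.0023422241211) [0.54274218 0.02078925 0.09970732]
```

View pics/t1.png

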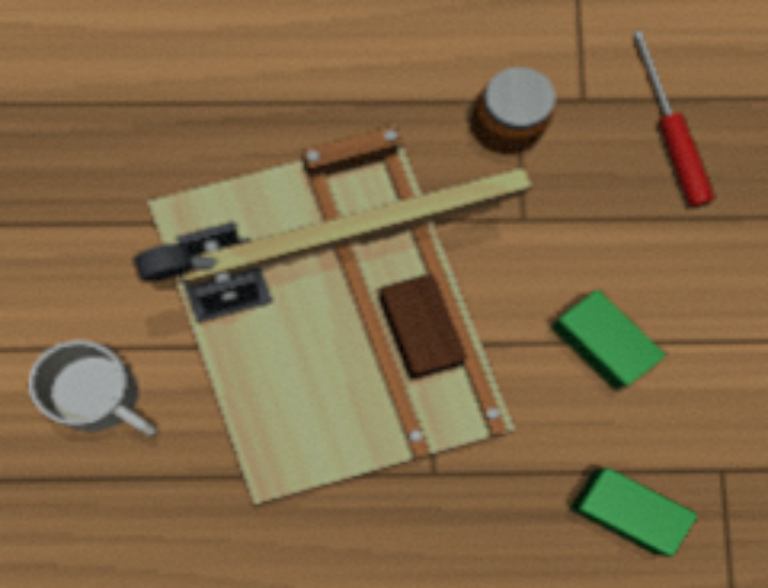

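View pics/s1.png

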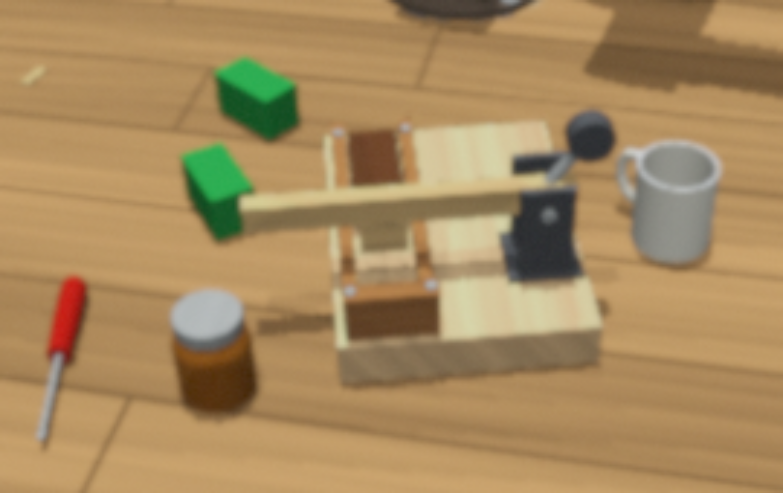

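Run:
```python
from h import *
from scipy.spatial import cKDTree
from scipy.optimize import minimize
# bed yaw/position: largest component of points above 0.03 in bed area -> height map
for n in("top","scene"):
    d=np.load(f"{n}0.npy"); P,v,u=cloud(n,d)
    m=np.zeros(d.shape,np.uint8); ok=(P[:,2]>.038)&(P[:,2]<.066)&(P[:,0]>.38)&(P[:,0]<.8)&(P[:,1]>-.12)&(P[:,1]<.27)
    m[v[ok],u[ok]]=1
    c,l,s,_=cv2.connectedComponentsWithStats(m); k=1+np.argmax(s[1:,4])
    Q,_,_=cloud(n,d,l==k)
    R=cv2.minAreaRect(Q[:,:2].astype(np.float32)); print(n,len(Q),R)
    for z,name in((.060,"strip"),(.1,"blank"),(.135,"bar"),(.095,"stop"),(.092,"jar/mug")):
        pass
    # fit: bar tops, blank tops; strips in bed coords
    for yaw in(.27,.28,.29,.30,.31):
        c_,s_=np.cos(yaw),np.sin(yaw)
        X=Q[:,0]*c_+Q[:,1]*s_; Y=-Q[:,0]*s_+Q[:,1]*c_
        print(yaw,"x range",np.percentile(X,[.3,99.7]).round(4),"y",np.percentile(Y,[.3,99.7]).round(4), "area",round(np.prod(np.ptp(np.percentile(np.c_[X,Y],[.3,99.7],axis=0),axis=0)),5))
```

```text
top 5854 ((0.5227840542793274, 0.08126379549503326), (0.2352411299943924, 0.23824656009674072), 16.6783390045166)
0.27 x range [0.4078 0.631 ] y [-0.178   0.0579] area 0.05267
0.28 x range [0.4078 0.6304] y [-0.1827  0.052 ] area 0.05225
0.29 x range [0.4071 0.6299] y [-0.1874  0.0463] area 0.05208
0.3 x range [0.4065 0.6293] y [-0.1926  0.0411] area 0.05207
0.31 x range [0.4053 0.6291] y [-0.1977  0.036 ] area 0.05231
scene 2808 ((0.6379815936088562, 0.11457137763500214), (0.17582498490810394, 0.23627562820911407), 17.51276969909668)
0.27 x range [0.5639 0.7342] y [-0.1774  0.0572] area 0.03997
0.28 x range [0.5633 0.7329] y [-0.1834  0.0506] area 0.03966
0.29 x range [0.5628 0.7315] y [-0.1897  0.044 ] area 0.03941
0.3 x range [0.5622 0.7306] y [-0.1962  0.0372] area 0.03932
0.31 x range [0.5612 0.73  ] y [-0.2029  0.0306] area 0.03943
```

```bash
python3 -m creep '[[0,0,0,-0.8,1.5,-1.5,0],[0,0,0,-0.8,3,-3,0],[0,0,0,-0.8,3.35,-3.3,0],[0,0,0,-0.8,3.35,-3.3,0],[0,0,0,-0.8,3.35,-3.3,0],[0,0,0,-0.8,3.35,-3.3,0],[0,0,0,-0.8,3.35,-3.3,0],[0,0,0,-0.8,3.35,-3.3,0]]' 10 
python3 -m creep '[[0,0,0,-0.1,3.35,-3.3,0],[0,0,0,0,3.35,-3.3,0],[0,0,0,0,3.35,-3.3,0],[0,0,0,0,3.35,-3.3,0],[0,0,0,0,3.35,-3.3,0],[0,0,0,0,3.35,-3.3,0],[0,0,0,0,3.35,-3.3,0],[0,0,0,0,2,-2,0]]'
python3 -m creep '[[0.12,0,0,0,2.5,-2.5,0],[0.14,0,0,0,0,0,0],[0.14,0,0,0,0,0,0],[0.14,0,0,0,0,0,0],[0.14,0,0,0,0,0,0],[0.14,0,0,0,0,0,0],[0,0,0,0,0,0,0]]'
python3 -c "
from h import *
from scipy.spatial.transform import Rotation as R
s=r.get_state();print(s['time_s'],s['tcp_pos'],s['joints'],s['gripper_width']);print(R.from_euler('xyz',s['eef_rot'],degrees=True).as_matrix().round(3))"
```

```text
time_s: 1.5
tcp_pos: [0.4063, 0.2769, 0.2916]
eef_rot: [-103.7, 89.9, 50.4]
contact_force: [2.0, 0.5, -0.0]
gripper_width: 0.0293
time_s: 2.3
tcp_pos: [0.5204, -0.0625, 0.292]
eef_rot: [-171.2, 90.0, -17.2]
contact_force: [-0.4, 0.8, 0.6]
gripper_width: 0.0006
time_s: 3.0
tcp_pos: [0.5316, -0.0931, 0.292]
eef_rot: [-103.7, 90.0, 3.2]
contact_force: [0.4, 0.8, 0.9]
gripper_width: 0.0004
3.0 [ 0.53156968 -0.09309692  0.29201334] [ 1.08878976e+01  5.57870125e+00 -1.03859622e+01  4.44469639e-03
 -7.40036968e+01  6.04932627e+00] 0.0003808155953066322
[[ 0.001 -0.957 -0.291]
 [ 0.    -0.291  0.957]
 [-1.    -0.001 -0.   ]]
```

```bash
python3 -m creep '[[0,0,-0.13,0,0,0,0],[0,0,-0.13,0,0,0,0],[0,0,-0.13,0,0,0,0],[0,0,-0.13,0,0,0,0],[0,0,-0.13,0,0,0,0],[0,0,-0.135,0,0,0,0],[0,0,0,0,0,0,0]]'
cat > st.py <<'E'
from h import *
from scipy.spatial.transform import Rotation as R
s=r.get_state();print(s['time_s'],s['tcp_pos'].round(4),s['joints'].round(1))
M=R.from_euler('xyz',s['eef_rot'],degrees=True).as_matrix();yaw=.296
B=np.array([[np.cos(yaw),np.sin(yaw),0],[-np.sin(yaw),np.cos(yaw),0],[0,0,1]])
print("bed mm",(1000*B@(s['tcp_pos']-[.6432,.0472,0])).round(1)); print("tool axes (cols) in bed\n",(B@M).round(3)); print("F",s['contact_force'].round(1))
E
python3 st.py
python3 - <<'E'
from h import *
d=np.load("top0.npy"); 
for n,q in(("top","jar_center"),("scene","jar_center")):
    r.capture(n)
    for m in r.masks_of(q,n)[:1]:
        d=np.load(n+"0.npy");P,_,_=cloud(n,d,m["pixels"]); P=P[(P[:,2]>.085)]
        print(q,n,cv2.minEnclosingCircle(P[:,:2].astype(np.float32)),P.mean(0))
E
```

```text
time_s: 3.7
tcp_pos: [0.5289, -0.0924, 0.29]
eef_rot: [-90.0, 44.8, 17.1]
contact_force: [-0.3, -0.6, 0.8]
gripper_width: 0.0007
3.7 [ 0.5289 -0.0924  0.29  ] [  0.7 -13.6 -32.8 -24.5 -29.   33.5]
bed mm [-150.  -100.1  290. ]
tool axes (cols) in bed
 [[ 0.71  -0.704 -0.003]
 [ 0.002 -0.003  1.   ]
 [-0.704 -0.71  -0.   ]]
F [-0.3 -0.6  0.8]
jar_center top ((0.773836612701416, -0.0784497782588005), 0.03196282684803009) [ 0.77342969 -0.07849653  0.08968525]
jar_center scene ((0.7811487913131714, -0.07945503294467926), 0.032590046525001526) [ 0.78086051 -0.07792156  0.09034674]
```

```bash
python3 -m creep '[[0,0,0,2,1,0,0],[0,0,0,3,1.5,0,0],[0,0,0,3,1.5,-0.5,0],[0,0,0,3,1.5,-0.5,0],[0,0,0,3,1.5,0,0],[0,0,0,3,1.5,0,0],[0,0,0,2,0.7,0,0],[0,0,0,0,0,0,0]]'; python3 st.py
```

```text
time_s: 4.7
tcp_pos: [0.6012, -0.0819, 0.0882]
eef_rot: [-89.8, 45.3, 17.3]
contact_force: [-1.1, 0.0, 0.4]
gripper_width: 0.0002
4.7 [ 0.6012 -0.0819  0.0882] [-12.8  12.3 -27.3 -65.4 -22.8  85.7]
bed mm [ -77.8 -111.3   88.2]
tool axes (cols) in bed
 [[ 0.703 -0.711 -0.003]
 [ 0.004 -0.     1.   ]
 [-0.711 -0.703  0.003]]
F [-1.1  0.   0.4]
```

```bash
python3 -m creep '[[0,0,0,1,-0.6,0,0],[0,0,0,1.5,-0.9,0,0],[0,0,0,1.5,-0.9,0,0],[0,0,0,1.2,-0.8,0,0],[0,0,0,0.4,-0.2,0,0],[0,0,0,0,0,0,0]]'; python3 st.py
python3 - <<'E'
from h import *
p,d=r.capture("scene"); cv2.imwrite("pics/s2.png",cv2.resize(p[90:290,100:370],None,fx=2.9,fy=2.9))
E
```

```text
time_s: 5.3
tcp_pos: [0.6625, -0.0623, 0.0763]
eef_rot: [-90.0, 45.0, 17.2]
contact_force: [0.2, -0.1, 0.8]
gripper_width: 0.0008
5.3 [ 0.6625 -0.0623  0.0763] [ -8.5  17.2 -22.4 -65.5 -19.6  82.9]
bed mm [ -13.5 -110.4   76.3]
tool axes (cols) in bed
 [[ 0.707 -0.708 -0.003]
 [ 0.002 -0.002  1.   ]
 [-0.708 -0.707  0.   ]]
F [ 0.2 -0.1  0.8]
```

View pics/s2.png

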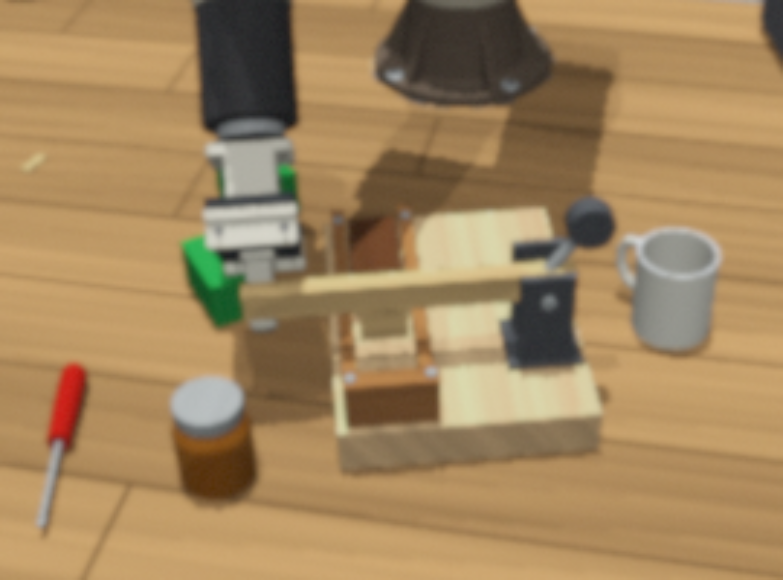

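The fingertip shows below the bar near its free end (crop pixel about 262,325), clear of the jar and the bed. I'll lift along the arc.

```bash
python3 -m creep '[[0,0,0,-0.3,-0.3,0.05,0],[0,0,0,-0.5,-0.5,0.05,0],[0,0,0,-0.67,-0.67,0.1,0],[0,0,0,-0.67,-0.67,0.1,0],[0,0,0,-0.67,-0.67,0.1,0],[0,0,0,-0.67,-0.67,0.1,0],[0,0,0,-0.67,-0.67,0.1,0],[0,0,0,-0.67,-0.67,0.1,0]]'
python3 -m creep '[[0,0,0,-0.7,-0.7,0.2,0],[0,0,0,-0.7,-0.7,0.35,0],[0,0,0,-0.7,-0.7,0.4,0],[0,0,0,-0.7,-0.7,0.4,0],[0,0,0,-0.7,-0.7,0.4,0],[0,0,0,-0.7,-0.7,0.4,0],[0,0,0,-0.7,-0.7,0.45,0],[0,0,0,0,0,0,0]]'
python3 st.py
python3 - <<'E'
from h import *
p,d=r.capture("scene"); cv2.imwrite("pics/s3.png",cv2.resize(p[70:270,100:370],None,fx=2.9,fy=2.9))
E
```

```text
time_s: 6.15
tcp_pos: [0.6593, -0.0569, 0.1456]
eef_rot: [-90.0, 45.0, 17.0]
contact_force: [-0.4, 0.2, -1.1]
gripper_width: 0.0008
time_s: 6.95
tcp_pos: [0.6521, -0.0314, 0.216]
eef_rot: [-90.1, 44.9, 17.1]
contact_force: [0.3, -0.6, -0.1]
gripper_width: 0.0002
6.95 [ 0.6521 -0.0314  0.216 ] [  9.8   2.4 -30.8 -23.4 -13.   28. ]
bed mm [-14.5 -77.8 216. ]
tool axes (cols) in bed
 [[ 0.709 -0.706 -0.003]
 [ 0.001 -0.003  1.   ]
 [-0.706 -0.709 -0.001]]
F [ 0.3 -0.6 -0.1]
```

View pics/s3.png

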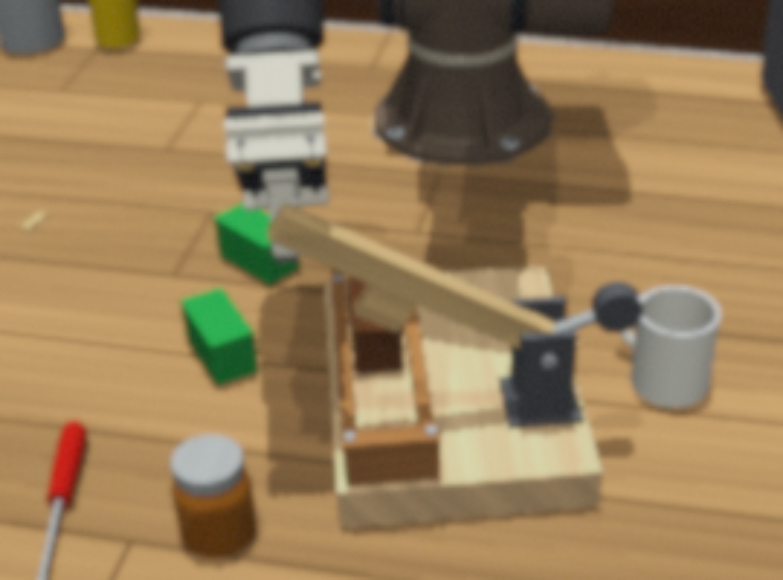

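The bar is about 0.6 rad up and resting on the finger (crop pixel about 285,235). I'll carry on past the balance point.

```bash
python3 -m creep '[[0,0,0,-0.6,-0.6,0.65,0],[0,0,0,-0.65,-0.65,0.75,0],[0,0,0,-0.7,-0.7,0.75,0],[0,0,0,-0.7,-0.7,0.8,0],[0,0,0,-0.7,-0.7,0.85,0],[0,0,0,-0.65,-0.65,0.85,0],[0,0,0,-0.6,-0.6,0.9,0],[0,0,0,-0.5,-0.5,0.9,0]]'
python3 -m creep '[[0,0,0,-0.3,-0.3,0.5,0],[0,0,0,0,0,0,0],[0,0,0,0,0,0,0],[0,0,0,0,0,0,0],[0,0,0,0,0,0,0],[0,0,0,0,0,0,0],[0,0,0,0,0,0,0],[0,0,0,0,0,0,0]]'
python3 -m creep '[[0,0,0,0,0,0,0],[0,0,0,0,0,0,0],[0,0,0,0,0,0,0],[0,0,0,0,0,0,0],[0,0,0,0,0,0,0],[0,0,0,0,0,0,0],[0,0,0,0,0,0,0],[0,0,0,0,0,0,0]]'
python3 st.py
python3 - <<'E'
from h import *
p,d=r.capture("scene"); cv2.imwrite("pics/s4.png",cv2.resize(p[50:270,100:370],None,fx=2.7,fy=2.7))
E
```

```text
time_s: 7.8
tcp_pos: [0.6332, 0.0297, 0.2862]
eef_rot: [-90.0, 45.0, 17.0]
contact_force: [-0.0, -0.6, 0.5]
gripper_width: 0.0003
time_s: 8.6
tcp_pos: [0.6321, 0.0348, 0.2903]
eef_rot: [-90.0, 45.0, 17.1]
contact_force: [0.8, 0.7, 0.7]
gripper_width: 0.0009
time_s: 9.4
tcp_pos: [0.632, 0.0348, 0.2904]
eef_rot: [-90.0, 45.0, 17.1]
contact_force: [-0.3, 0.3, -0.3]
gripper_width: 0.0004
9.4 [0.632  0.0348 0.2904] [ 19.8  -6.5 -48.   28.4  -4.1 -30.3]
bed mm [-14.3  -8.6 290.4]
tool axes (cols) in bed
 [[ 0.707 -0.707 -0.002]
 [ 0.001 -0.001  1.   ]
 [-0.707 -0.707 -0.   ]]
F [-0.3  0.3 -0.3]
```

View pics/s4.png

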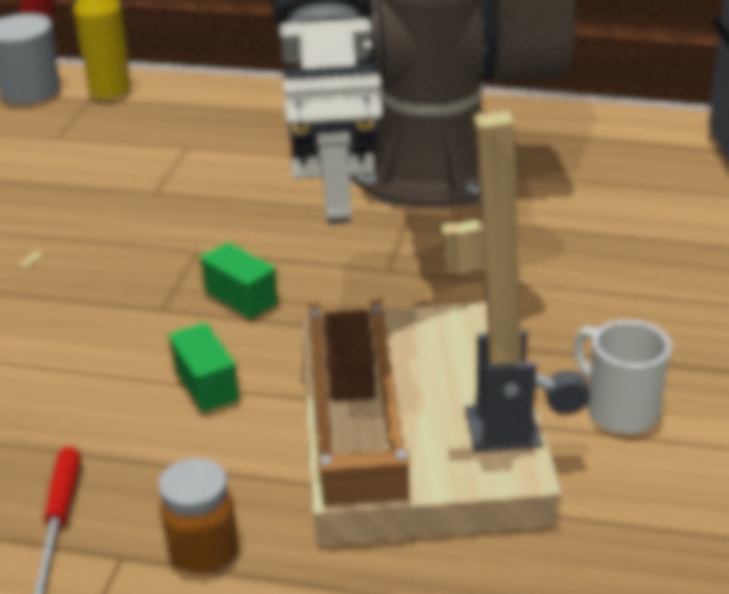

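Bar stands at its stop (crop pixel ~495,120), the hand is clear of it, and the mug, jar and driver are unmoved. Next I'll turn the tool down and go behind the blank.

```bash
python3 -m creep '[[0,0,0.1,0,0,0,0],[0,0,0.137,0,0,0,0],[0,0,0.137,0,0,0,0],[0,0,0.137,0,0,0,0],[0,0,0.137,0,0,0,0],[0,0,0.137,0,0,0,0],[0,0,0,0,0,0,0]]'
python3 -m creep '[[0,0,0,0.5,2,0,0],[0,0,0,1,3,0,0],[0,0,0,1,3,0,0],[0,0,0,1,3,0,0],[0,0,0,1,3,0,0],[0,0,0,0.5,3,0,0],[0,0,0,0,0.5,0,0],[0,0,0,0,0,0,0]]'
python3 st.py
python3 - <<'E'
from h import *
yaw=.296; B=np.array([[np.cos(yaw),np.sin(yaw),0],[-np.sin(yaw),np.cos(yaw),0],[0,0,1]])
for n in("scene","top"):
    p,d=r.capture(n); cv2.imwrite(f"pics/{n}5.png",p)
    P,_,_=cloud(n,d); Q=(P-[.6432,.0472,0])@B.T*1000
    k=Q[(abs(Q[:,2]-100)<5)&(Q[:,0]>-200)&(Q[:,0]<0)&(abs(Q[:,1])<40)]
    print(n,len(k),np.percentile(k,[1,99],axis=0).round(1) if len(k) else "")
    k=Q[(abs(Q[:,2]-95)<4)&(Q[:,0]>50)&(Q[:,0]<130)&(abs(Q[:,1])<60)]
    print(" stop",len(k),np.percentile(k,[1,99],axis=0).round(1) if len(k) else "")
    s=Q[(abs(Q[:,2]-60)<4)&(Q[:,0]>-200)&(Q[:,0]<50)&(abs(Q[:,1])<60)]
    for e in(-1,1):
        t=s[s[:,1]*e>0]; print(" strip",len(t),np.percentile(t[:,1],[2,50,98]).round(1),np.polyfit(t[:,0],t[:,1],1))
E
```

```text
time_s: 10.15
tcp_pos: [0.6388, 0.0269, 0.2888]
eef_rot: [-107.4, 87.4, -1.1]
contact_force: [-0.1, -0.5, -1.3]
gripper_width: 0.0006
time_s: 10.95
tcp_pos: [0.4711, -0.023, 0.2333]
eef_rot: [-103.3, 86.7, 2.9]
contact_force: [0.4, -0.5, 0.3]
gripper_width: 0.0007
10.95 [ 0.4711 -0.023   0.2333] [ 22.1  -1.5 -26.1   1.2 -62.3  -6.4]
bed mm [-185.1  -17.   233.3]
tool axes (cols) in bed
 [[ 0.056 -0.998  0.013]
 [-0.014  0.012  1.   ]
 [-0.998 -0.056 -0.013]]
F [ 0.4 -0.5  0.3]
scene 349 [[-144.3  -27.3   95.4]
 [ -55.8   19.5  104.4]]
 stop 216 [[ 73.4 -42.2  91.7]
 [ 97.   39.5  98.4]]
 strip 284 [-43.7 -36.2  -7.2] [ 9.75533051e-03 -3.41611274e+01]
 strip 275 [ 8.1 32.1 39.7] [-3.03840738e-03  3.11741832e+01]
top 113 [[-89.1  -7.7  95.3]
 [-61.7  23.3 103.9]]
 stop 198 [[ 72.1 -38.9  91.1]
 [ 91.6  42.8  98.5]]
 strip 141 [-40.1 -33.1 -26.4] [ 7.63684658e-03 -3.32104494e+01]
 strip 228 [29.6 36.7 43.4] [-1.23622238e-03  3.64754364e+01]
```

```bash
python3 -m creep '[[0,0,0.056,0,0,0.9,0],[0,0,0,2,0,0.9,0],[0,0,0,3,0,0,0],[0,0,0,3.5,0,0,0],[0,0,0,3.5,0,0,0],[0,0,0,2.5,0,0,0],[0,0,0,1.5,0,0,0],[0,0,0,0.8,0,0,0]]'
python3 -m creep '[[0,0,0,0,0,0,0],[0,0,0,0,0,0,0]]';python3 st.py
```

```text
time_s: 11.85
tcp_pos: [0.4671, -0.0077, 0.0628]
eef_rot: [160.2, 89.2, -93.6]
contact_force: [0.2, 0.4, -0.5]
gripper_width: 0.0006
time_s: 12.05
tcp_pos: [0.4677, -0.0075, 0.065]
eef_rot: [171.8, 89.2, -81.9]
contact_force: [0.2, 0.7, 0.4]
gripper_width: 0.0002
12.05 [ 0.4677 -0.0075  0.065 ] [ 24.   11.2 -37.5   1.1 -41.5  -8.6]
bed mm [-183.8   -1.1   65. ]
tool axes (cols) in bed
 [[-0.002 -1.     0.013]
 [-0.013  0.013  1.   ]
 [-1.     0.002 -0.013]]
F [0.2 0.7 0.4]
```

```bash
python3 -m creep '[[0,0,0,0,-0.3,0,0],[0,0,0,0,-0.5,0,0],[0,0,0,0,-0.7,0,0],[0,0,0,0,-0.8,0.01,0],[0,0,0,0,-0.8,0.01,0],[0,0,0,0,-0.8,0.01,0],[0,0,0,0,-0.8,0.01,0],[0,0,0,0,-0.8,0.01,0]]'
python3 st.py | tail -1
python3 -m creep '[[0,0,0,0,-0.8,0.01,0],[0,0,0,0,-0.8,0.01,0],[0,0,0,0,-0.8,0.01,0],[0,0,0,0,-0.8,0.01,0],[0,0,0,0,-0.8,0.01,0],[0,0,0,0,-0.8,0.01,0],[0,0,0,0,-0.8,0.01,0],[0,0,0,0,-0.8,0.01,0]]'
python3 -m creep '[[0,0,0,0,-0.6,0.01,0],[0,0,0,0,-0.5,0.01,0],[0,0,0,0,-0.3,0,0],[0,0,0,0,-0.1,0,0],[0,0,0,0,0,0,0]]'
python3 st.py
python3 - <<'E'
from h import *
yaw=.296; B=np.array([[np.cos(yaw),np.sin(yaw),0],[-np.sin(yaw),np.cos(yaw),0],[0,0,1]])
for n in("scene","top"):
    p,d=r.capture(n); cv2.imwrite(f"pics/{n}6.png",cv2.resize(p[50:270,100:370],None,fx=2.7,fy=2.7))
    P,_,_=cloud(n,d); Q=(P-[.6432,.0472,0])@B.T*1000
    k=Q[(abs(Q[:,2]-100)<5)&(Q[:,0]>-60)&(Q[:,0]<73)&(abs(Q[:,1])<35)]
    print(n,len(k),np.percentile(k,[1,99],axis=0).round(1) if len(k) else "")
E
```

```text
time_s: 12.85
tcp_pos: [0.5201, 0.0082, 0.0643]
eef_rot: [167.5, 89.2, -86.3]
contact_force: [-2.5, -0.4, 2.9]
gripper_width: 0.0005
F [-2.5 -0.4  2.9]
time_s: 13.65
tcp_pos: [0.5814, 0.0269, 0.0642]
eef_rot: [169.0, 89.2, -84.8]
contact_force: [-2.6, 1.0, 1.9]
gripper_width: 0.0002
time_s: 14.15
tcp_pos: [0.5953, 0.0312, 0.0641]
eef_rot: [170.0, 89.2, -83.8]
contact_force: [-0.9, 0.1, -0.2]
gripper_width: 0.0002
14.15 [0.5953 0.0312 0.0641] [ 22.3  21.9 -21.4   1.  -47.   -6.7]
bed mm [-50.5  -1.4  64.1]
tool axes (cols) in bed
 [[-0.003 -1.     0.013]
 [-0.013  0.013  1.   ]
 [-1.     0.002 -0.013]]
F [-0.9  0.1 -0.2]
scene 305 [[  2.3 -28.6  95.3]
 [ 62.9  18.1 104.2]]
top 0
```

View pics/scene6.png

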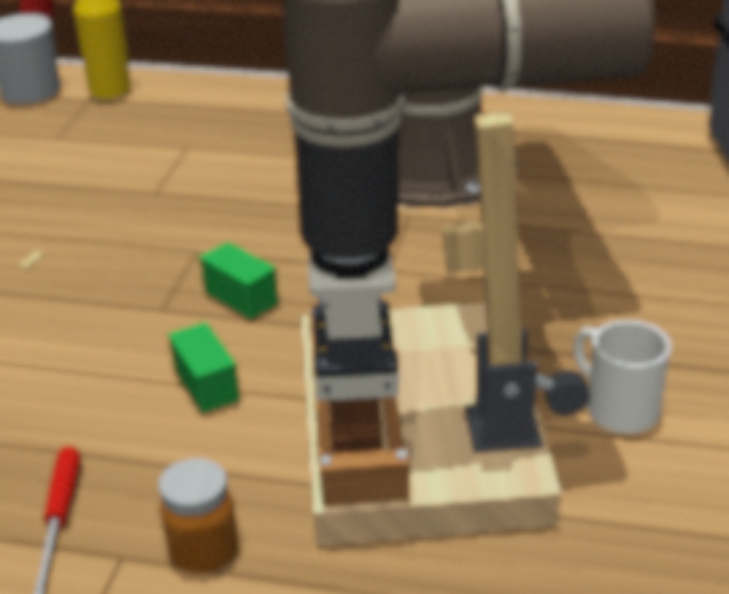

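The blank's front is about 12 mm short of the stop and the bar is still up. Slow approach, watching the force.

```bash
python3 -m creep '[[0,0,0,0,-0.2,0,0],[0,0,0,0,-0.2,0,0],[0,0,0,0,-0.2,0,0],[0,0,0,0,-0.2,0,0],[0,0,0,0,-0.1,0,0]]'; for i in 1; do :; done
python3 -m creep '[[0,0,0,0,-0.1,0,0],[0,0,0,0,0,0,0]]'; python3 -m creep '[[0,0,0,0,-0.1,0,0],[0,0,0,0,-0.05,0,0]]'; python3 st.py
```

```text
time_s: 14.75
tcp_pos: [0.604, 0.0336, 0.0641]
eef_rot: [168.7, 89.2, -85.1]
contact_force: [-1.3, 0.2, 0.4]
gripper_width: 0.0002
time_s: 14.95
tcp_pos: [0.6048, 0.0339, 0.0641]
eef_rot: [169.1, 89.2, -84.7]
contact_force: [-1.1, -1.0, 0.5]
gripper_width: 0.0006
time_s: 15.15
tcp_pos: [0.6062, 0.0343, 0.0641]
eef_rot: [168.6, 89.2, -85.2]
contact_force: [-2.6, -1.0, 0.6]
gripper_width: 0.0006
15.15 [0.6062 0.0343 0.0641] [ 22.1  22.7 -19.9   1.  -47.6  -6.6]
bed mm [-39.2  -1.6  64.1]
tool axes (cols) in bed
 [[-0.003 -1.     0.013]
 [-0.013  0.013  1.   ]
 [-1.     0.003 -0.013]]
F [-2.6 -1.   0.6]
```

```bash
for i in 1; do python3 -m creep '[[0,0,0,0,-0.1,0,0],[0,0,0,0,0,0,0]]'; python3 -m creep '[[0,0,0,0,-0.1,0,0],[0,0,0,0,0,0,0]]'; done | grep -E 'tcp|force'
```

```text
tcp_pos: [0.6073, 0.0346, 0.0641]
contact_force: [-0.7, -0.3, -0.4]
tcp_pos: [0.6082, 0.0348, 0.0641]
contact_force: [-1.2, -0.0, 0.4]
```

```bash
python3 -m creep '[[0,0,0,0,-0.1,0,0],[0,0,0,0,0,0,0]]' | grep -E 'tcp|force'; python3 -m creep '[[0,0,0,0,-0.1,0,0],[0,0,0,0,0,0,0]]'| grep -E 'tcp|force'
```

```text
tcp_pos: [0.6086, 0.0349, 0.0641]
contact_force: [-2.7, -0.9, 1.9]
tcp_pos: [0.6088, 0.0349, 0.064]
contact_force: [-5.7, -1.1, 4.3]
```

Run:
```python
from h import *
yaw=.296; B=np.array([[np.cos(yaw),np.sin(yaw),0],[-np.sin(yaw),np.cos(yaw),0],[0,0,1]])
p,d=r.capture("scene"); cv2.imwrite("pics/s7.png",cv2.resize(p[170:250,205:265],None,fx=7,fy=7))
P,_,_=cloud("scene",d); Q=(P-[.6432,.0472,0])@B.T*1000
k=Q[(abs(Q[:,2]-100)<5)&(Q[:,0]>-60)&(Q[:,0]<73)&(abs(Q[:,1])<35)]
print(len(k),np.percentile(k,[1,99],axis=0).round(1)); print(r.get_state()["contact_force"])
```

```text
273 [[ 17.4 -28.7  96.4]
 [ 72.6  17.8 103.9]]
[-5.73313871 -1.23036046  3.93269996]
```

Force rose to 6 N and motion stopped at bed x about -36.5 mm; the prediction was -36, so the blank is home. Back off straight, then up.

```bash
python3 -m creep '[[0,0,0,0,0.2,0,0],[0,0,0,0,0.5,0,0],[0,0,0,0,1,0,0],[0,0,0,0,2,-0.02,0],[0,0,0,0,3,-0.04,0],[0,0,0,-1,3,-0.04,0],[0,0,0,-3,3,0,0],[0,0,0,-4,1,0,0]]'
python3 -m creep '[[0,0,0,-4.5,1,0,0],[0,0,0,-4.5,1,0,0],[0,0,0,-4,1,0,0],[0,0,0,-2,0,-3,0],[0,0,0,0,0,-4,0],[0,0,0,0,0,-4,0],[0,0,0,0,0,-2,0],[0,0,0,0,0,0,0]]'
python3 st.py
python3 - <<'E'
from h import *
yaw=.296; B=np.array([[np.cos(yaw),np.sin(yaw),0],[-np.sin(yaw),np.cos(yaw),0],[0,0,1]])
for n in("scene","top"):
    p,d=r.capture(n); cv2.imwrite(f"pics/{n}8.png",cv2.resize(p[90:270,140:380],None,fx=3.3,fy=3.3))
    P,_,_=cloud(n,d); Q=(P-[.6432,.0472,0])@B.T*1000
    k=Q[(abs(Q[:,2]-100)<4)&(Q[:,0]>-60)&(Q[:,0]<120)&(abs(Q[:,1])<26)]
    print(n,len(k),np.percentile(k,[1,99],axis=0).round(1) if len(k) else "")
    for q in("jar_center","mug_center","driver"):
        for m in r.masks_of(q,n)[:1]: print(q,np.round(m["rect"]))
E
```

```text
time_s: 16.8
tcp_pos: [0.474, -0.0042, 0.1435]
eef_rot: [150.0, 89.1, -103.9]
contact_force: [2.2, 0.5, 0.2]
gripper_width: 0.0006
time_s: 17.6
tcp_pos: [0.4857, -0.1359, 0.2958]
eef_rot: [167.7, 89.2, -86.3]
contact_force: [0.1, -0.3, 0.3]
gripper_width: 0.0003
17.6 [ 0.4857 -0.1359  0.2958] [  7.4   1.8 -14.4   0.8 -73.9   8.5]
bed mm [-204.  -129.2  295.8]
tool axes (cols) in bed
 [[-0.003 -1.     0.016]
 [-0.013  0.016  1.   ]
 [-1.     0.003 -0.013]]
F [ 0.1 -0.3  0.3]
scene 447 [[-13.5 -25.5  96.1]
 [ 92.   21.4 103.6]]
jar_center [159. 219. 194. 263.]
mug_center [316. 169. 349. 210.]
driver [113. 217. 132. 272.]
top 314 [[ 21.4 -25.6  96.1]
 [ 88.6  21.5 103.4]]
jar_center [284. 115. 314. 146.]
mug_center [149. 212. 186. 246.]
driver [340. 109. 358. 148.]
```

View pics/scene8.png

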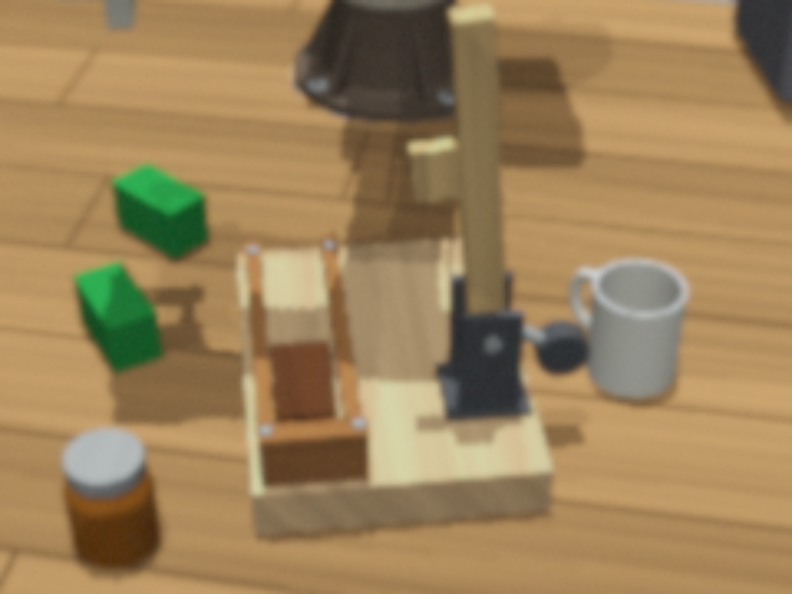

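View pics/top8.png

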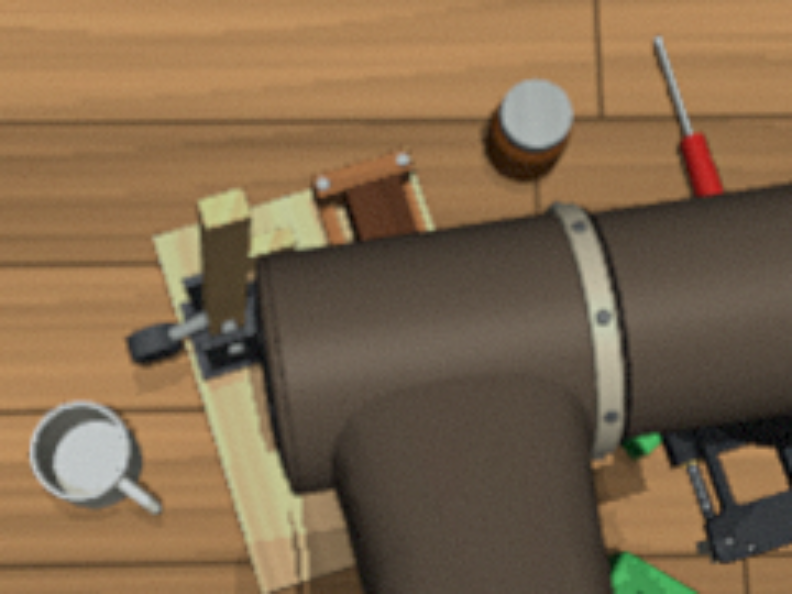

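Both views show the blank against the stop, the bar upright at its stop, and the mug, jar and driver in place. The hand is clear.

```bash
python3 -c "
from plant import r
print(r.close_job())"
```

```text
the job is handed in; nothing more can be done
None
```

The job is done and handed in at about 18 s of the 54 s allowed.

**What I did:** With the fingers closed and the tool tilted 45°, I lifted the drop bar from under its free end until it went over its balance point. I then pushed the dark blank along the channel to the end stop, backed straight off and raised the hand clear.

**Last checks:**
- **Bar:** it stands at its stop in both camera views.
- **Blank:** the push stopped at the end with the force rising to about 6 N. The fingertips were then at bed x -36.5 mm, against -36 mm expected with the blank home. The depth image puts the blank's rear edge at -13.5 mm (-15 mm expected), which is within measuring error.
- **Other objects:** the mug, jar and screwdriver show no movement I could see. The jar and mug boxes agree with the first ones to within about 5 pixels, which is detector noise. In the top view the arm partly hid the screwdriver and the blank, so for those I relied on the scene camera.

No check failed.

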